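# Unfold the crank, wind up the hold-down finger and draw out the cranial shell

### The arm

A 7-joint arm with a two-finger parallel gripper is mounted at the origin on the work surface. World frame = base frame: x ahead of the robot, y to its left, z up, the work surface at z = 0. Lengths are in m, angles in rad, forces in N, time in s.
With the tool pointing down it reaches from about 0.4 to 0.85 m from the base axis. Payload 10.4 kg.
Tool frame: the origin (TCP) lies where the fingers leave the gripper's body, on its centre line; the fingertips stand 70 mm ahead of it and the grasp point (between the pads) lies 51 mm ahead of it (env.grasp_offset is the y of the grasp point in the tool frame, in m); y points along the fingers, x is the direction in which the jaws open and shut, and the axes are right-handed (so a half turn about y gives the same grasp; the last joint's range is limited). The gripper opens to 87 mm and grips with 3 to 60 N. Pads are 19 mm wide; open, the fingers measure 117 mm over their backs; the gripper's body (75 mm by 190 mm) begins 51 mm behind the grasp point.
Start: joints at [-1.351, 0.332, -0.065, 1.46, 0.022, 1.35, -0.088], TCP at [0.15, 0.607, 0.292] pointing down, gripper open.
Joint ranges: [-2.6, 2.6], [-0.5, 2.12], [-1.47, 1.34], [0.16, 2.42], [-1.27, 4.41], [0.06, 2.06], [-2.6, 2.6]. Speed limits (rad/s): [2.22, 2.22, 2.79, 2.79, 3.14, 3.14, 3.14].

### API

Orientations are given as a rotation vector (axis times angle).
In Python, from cell import env, camera, calibration, sign_off gives the robot as it stands.
- The arm moves only by the shell command python3 -m creep 'ROWS' [OPENING] [FORCE]. ROWS is a JSON object of lists of equal length, an entry for each row: "translation": the shift along the tool's x, y, z in cm, a list of three; "rotation": the turn, a rotation vector about the tool's x, y, z in units of 5 degrees (1.0 is 5 degrees), a list of three. A call has 1 to 20 rows; each row is the pose to reach, as a shift and turn from the pose measured when the call began, along the tool's axes at that moment; what a row does not reach only later rows make up. A row lasts 1/12 s, in which the tool goes at most 41.7 mm and 7.16 degrees, less where a joint would pass 70% of its speed; a pose out of reach is approached as far as the arm can. A call with a gripper value outside its range is refused whole. OPENING is the closure, from 0 (fully open) to 1 (shut), set as the call begins (- or left out, the last holds). The fingers move at their own pace and stop on an object; FORCE is the grip in N (left out, the last holds). Time passes only in rows, so rows that repeat a pose let the fingers close. It gives the time, the measured TCP pose, the force and the opening at its end, in the units of the state.
- env.get_obs(): the state, without advancing time (a new reading comes with each control period).
- camera(name): name is "side" or "top" or "wrist"; returns (picture, depth): 480x640x3 uint8, blue, green, red; 480x640 float32, m along the optical axis (not along the pixel's ray), 0 where there is no reading.
- calibration(name): a dict with "fx", "fy", "cx", "cy" (pixels), "rvec" (rotation vector, rad) and "tvec" (3), from world to camera coordinates, as OpenCV has them; the wrist camera has in their place "tool_from_camera" (4x4, takes a point from camera to tool coordinates, whose origin is the TCP and whose axes are the tool frame's). Camera axes: x right, y down, z forward; pixel columns grow to the right and rows downward; lengths in m; the calibration is good to about 2 mm. The wrist camera is an equidistant fisheye: a pixel r from the principal point sees the ray r / f radians off the axis. A picture is of the moment at which its call begins: read the wrist's pose just before it. calibration takes no time and is no camera call.
- sign_off(): hands the job in, once; it reports no verdict.
The state is a dict: "clock": time; "qpos": joint angles; "joint_vel": joint speeds; "effort": joint torques, N m; "position": TCP position; "ee_rot": TCP orientation; "force": force on the tool from outside, world axes, zero at the start; "ft_torque": the same for the moment, N m; "grip_width": finger opening in m.
Only numpy, scipy, OpenCV 4.12 (cv2) and the standard library are available. Lean on these libraries where they do the work, as an engineer would, in place of code of your own. Each camera call takes 0.05 s, during which the arm holds its last target. There are 200 camera calls.

### The job

Free the grey cranial mesh shell from the bench fixture: swing the fixture's folded crank handle up until it clicks and stays upright by itself, then push the upright handle round counter-clockwise (seen from above) until the wheel is up against its stop, which lifts the hold-down finger out of the shell's hook loop. Then slide the shell straight out, away from the wheel, until its loop is at least 80 mm clear of the finger, and leave it flat on the bench with the handle still upright, the wheel fully wound and the other things on the bench undisturbed.

Things in the scene. Friction and masses are not known exactly. Their poses are not given: they have to be found in the camera images.
- fixture: Bolted-down fixture; origin on the bench, z up. Handwheel on a vertical axis at fixture (0, +100 mm) over a 190 x 190 x 12 mm base plate; a steel column 80 mm high at (0, -4 mm) carries the lift and the hold-down finger, which points to fixture -y. The shell lies on the -y side; its way out is fixture -y, where the bench is free.
- wheel_axis (a point): Point on the wheel's vertical axis at the height of its rim (79 mm above the bench). Open four-spoked wheel, rim 168 mm outside diameter, bar 12 mm; the hub's top is at 92 mm.
- wheel (a joint): Turn of the wheel, rad, growing counter-clockwise from above. Starts at 0 to 0.5. With the crank folded, a tail under it strikes a fixed post at about 0.8; with the crank latched up it turns to a hard stop at 4.4. Takes 3 to 4 N at the handle and stays where left. It lifts the finger by 6.8 mm per rad, 30 mm in all.
- crank_hinge (a point): Middle of the crank's hinge pin, in a fork on the wheel's rim, 65 mm from the wheel axis and 88 mm above the bench. Turns with the wheel: its x axis points radially outward, y tangentially (counter-clockwise), z up. The fork is 54 mm wide and stands to 99 mm.
- crank (a joint): Swing of the crank, rad. 0 = folded: it leans inward over the hub, 25 deg above level, free space below and beyond its end. It swings up and outward; 1.13 = vertical. A spring pulls it back (0.15 to 0.32 N m); from 0.3 on a pawl resists too (4 to 9 N at mid grip). Pushed a little past 1.15 the pawl snaps in and holds it at about 1.13; hard stop 1.30. Let go sooner, it falls back.
- crank_grip (a point): Point on the crank's centre line, 70 mm from the hinge. The black round grip (25 mm diameter) runs from 30 to 103 mm from the hinge, where it ends free; its root is steel, 30 mm wide. Pry it up from under its free end with tilted finger tips, or pinch its sides; pushing level against the end of the folded grip jams.
- finger_nib (a point): Underside of the nib at the tip of the sprung steel hold-down finger, which drops into the shell's loop. The nib is 12 x 12 mm and reaches about 10 mm into the loop; the finger is 18 mm wide.
- shell_center (a point): Centre of the loose matte grey cranial mesh shell, on its axis, 20 mm above its underside. Dome lattice, 134 mm across, 40 mm high, 0.15 to 0.31 kg, flat on the bench. Round open crown, 68 mm clear, its bar 8 mm thick and centred 36 mm up: closed fingers fit in and can drag it. Its y axis points to its loop.
- loop (a point): Middle of the shell's square hook loop, 80 mm from the shell's axis along its y. Loop bars 8 mm wide and 12 mm high, clear opening 30 mm wide; the outer bar, 98 mm from the shell's axis, is trapped behind the nib until the finger is lifted.
- tray: Yellow plastic bit tray, 140 x 90 x 30 mm, a bystander; origin under its centre.
- square: Flat steel square, legs 160 and 95 mm, 6 mm thick, a bystander; origin under the middle of the long leg.
- plate_a: Green translucent wrist plate, 60 x 120 x 6 mm, a bystander; origin under its centre.
- plate_b: Second wrist plate, like the first, a bystander.
- shell: The same shell by its origin, under its centre on its underside.

How it is judged:
By the outcome, as a careful person would: the job done as asked, in the order asked, and still so for the second after the job is handed in, with the robot touching nothing.
It also fails if it takes over 58 s, if anything falls off the work surface, if the arm or the gripper's body presses on something with over 40 N, if the wrist force passes 120 N, or if a joint passes its speed limit or range.

## Working session

There is one attempt and no reset: what is moved stays moved. The work goes in short steps, Python scripts to look and compute and a shell command to move; the robot and the scene stay as the last step left them, time stands still between calls to the robot, and variables do not carry over. Pictures are saved under pics/ and viewed, about 8 in all and at most 12, crops included, and the job is handed in when it is done.

```bash
mkdir -p pics; ls; python3 - <<'E'
from cell import env,camera,calibration
import cv2,numpy as np
o=env.get_obs(); print({k:np.round(v,3) for k,v in o.items()})
for n in ["top","side"]:
    p,d=camera(n); cv2.imwrite(f"pics/{n}0.png",p); np.save(f"{n}_d0.npy",d); print(n,calibration(n),d.min(),d.max())
print(calibration("wrist"),env.grasp_offset)
E
```

```text
pics
{'clock': np.float64(0.0), 'qpos': array([-1.351,  0.333, -0.065,  1.461,  0.022,  1.35 , -0.088]), 'joint_vel': array([ 0.001, -0.   , -0.   ,  0.001, -0.001,  0.001,  0.001]), 'effort': array([-0.0000e+00, -6.2328e+01,  2.4000e-02, -3.8989e+01, -6.1000e-02,
        4.0000e-02,  0.0000e+00]), 'position': array([0.15 , 0.606, 0.291]), 'ee_rot': array([-1.315, -1.028,  1.03 ]), 'force': array([-0.104,  0.448, -0.589]), 'ft_torque': array([ 0.025,  0.035, -0.024]), 'grip_width': np.float64(0.087)}
top {'fx': 547.9080010928163, 'fy': 547.9080010928163, 'cx': 318.4546728920299, 'cy': 245.67118545048163, 'rvec': array([ 2.17214131, -2.20825831,  0.13177902]), 'tvec': array([0.04804313, 0.61220766, 0.93655948])} 0.0 1.86341
side {'fx': 489.6155541937257, 'fy': 489.6155541937257, 'cx': 316.85807789743967, 'cy': 242.70980276798775, 'rvec': array([ 0.1838412 , -2.68548786,  1.51951632]), 'tvec': array([0.59137045, 0.12128779, 0.93235264])} 0.0 3.1269183
{'fx': 371.64829954431775, 'fy': 371.64829954431775, 'cx': 323.4440086098237, 'cy': 230.602584175547, 'tool_from_camera': array([[ 9.99999896e-01, -3.32747183e-04, -3.12389135e-04,
         8.21423170e-04],
       [ 2.15866114e-04, -2.58236185e-01,  9.66081791e-01,
        -9.23462752e-02],
       [-4.02131173e-04, -9.66081757e-01, -2.58236086e-01,
         7.01213547e-02],
       [ 0.00000000e+00,  0.00000000e+00,  0.00000000e+00,
         1.00000000e+00]])} 0.051
```

View pics/top0.png

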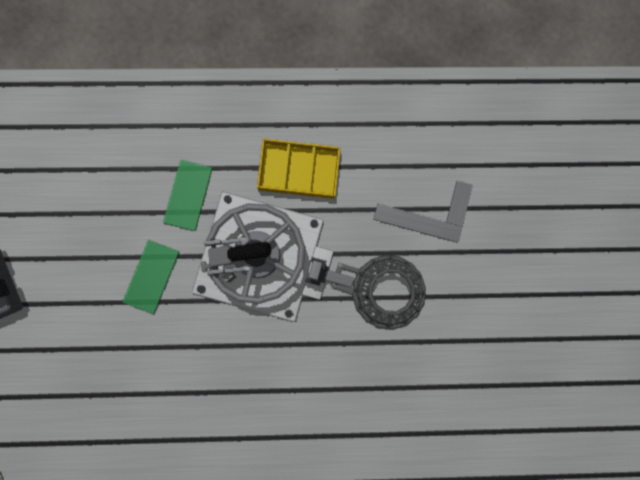

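View pics/side0.png

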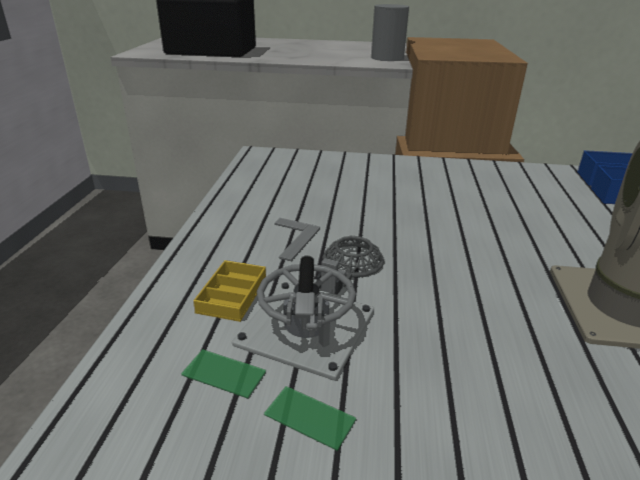

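```bash
cat > h.py <<'E'
import numpy as np,cv2
from scipy.spatial.transform import Rotation as R
from cell import env,camera,calibration
def cam(n):
    c=calibration(n); Rm=cv2.Rodrigues(c['rvec'])[0]; return c,Rm,np.array(c['tvec'])
def ray(n,u,v):
    c,Rm,t=cam(n); d=Rm.T@np.array([(u-c['cx'])/c['fx'],(v-c['cy'])/c['fy'],1.]); return -Rm.T@t,d
def onz(n,u,v,z):
    o,d=ray(n,u,v); return o+d*(z-o[2])/d[2]
def dep(n,D):
    c,Rm,t=cam(n); v,u=np.mgrid[:480,:640]
    P=np.stack([(u-c['cx'])/c['fx']*D,(v-c['cy'])/c['fy']*D,D],-1)-t
    return P@Rm
def pose():
    o=env.get_obs(); return o['position'],R.from_rotvec(o['ee_rot'])
E
python3 - <<'E'
from h import *
np.set_printoptions(precision=4,suppress=True)
p=cv2.imread('pics/top0.png');D=np.load('top_d0.npy');P=dep('top',D)
b=np.array([onz('top',*q,.014) for q in [(228,199),(314,224),(289,313),(201,289)]]);print(b,'ctr',b.mean(0))
# wheel rim points
r=(P[...,2]>.07)&(P[...,2]<.09);q=P[r&(D>0)];print(len(q),q.min(0),q.max(0))
c0=b.mean(0)
rr=np.hypot(*(q[:,:2]-c0[:2]).T);s=q[(rr>.06)&(rr<.1)]
A=np.c_[2*s[:,:2],np.ones(len(s))];x=np.linalg.lstsq(A,(s[:,:2]**2).sum(1),rcond=None)[0];print('rim',x[:2],np.sqrt(x[2]+x[0]**2+x[1]**2))
h=(p.max(2)<45)&(P[...,2]>.06)&(D>0)&(np.hypot(P[...,0]-c0[0],P[...,1]-c0[1])<.12)
g=P[h];print('grip',len(g),g[:,2].min(),g[:,2].max());
m=g[:,:2].mean(0);w=np.linalg.svd(g[:,:2]-m,full_matrices=False)[2][0];t=(g[:,:2]-m)@w
for lo in np.linspace(t.min(),t.max(),6): 
    k=abs(t-lo)<.006; print(g[k].mean(0),g[k][:,2].max())
print('dir',w)
# shell
u,v=np.meshgrid(range(640),range(480));k=(abs(u-389)<60)&(abs(v-291)<50)&(P[...,2]>.03)&(P[...,2]<.06)&(u>345)
s=P[k];print('shell',s.min(0),s.max(0),onz('top',389,291,.038))
A=np.c_[2*s[:,:2],np.ones(len(s))];x=np.linalg.lstsq(A,(s[:,:2]**2).sum(1),rcond=None)[0];print(x)
f=(abs(u-330)<25)&(abs(v-275)<25)&(P[...,2]>.02)
for a in range(305,365,6):
  k=f&(abs(u-a)<3); print(a,P[k].mean(0) if k.any() else '',P[k][:,2].max() if k.any() else '')
hs=(P[...,2]>.09)&(D>0);print(P[hs].min(0),P[hs].max(0))
pos,Ro=pose();print(pos,Ro.as_matrix())
im=p[180:330,120:440];cv2.imwrite('pics/top_crop.png',cv2.resize(im,None,fx=2.5,fy=2.5,interpolation=cv2.INTER_CUBIC))
E
```

```text
[[0.7002 0.1977 0.014 ]
 [0.6531 0.0448 0.014 ]
 [0.4959 0.0915 0.014 ]
 [0.5407 0.2454 0.014 ]] ctr [0.5975 0.1448 0.014 ]
3231 [0.5153 0.0358 0.0703] [0.6814 0.5618 0.09  ]
rim [0.5975 0.1446] 0.07682950462688992
grip 767 0.06316052646177904 0.14195845181737243
[0.5844 0.2082 0.0906] 0.09393242418581038<stdin>:14: RuntimeWarning: Mean of empty slice.
  ret = um.true_divide(
Traceback (most recent call last):
ValueError: zero-size array to reduction operation maximum which has no identity
```

```bash
python3 - <<'E'
from h import *
np.set_printoptions(precision=4,suppress=True)
p=cv2.imread('pics/top0.png');D=np.load('top_d0.npy');P=dep('top',D)
c0=np.array([.5975,.1446])
h=(p.max(2)<40)&(P[...,2]>.095)&(D>0)&(np.hypot(P[...,0]-c0[0],P[...,1]-c0[1])<.12)
g=P[h]
m=np.median(g[:,:2],0);w=np.linalg.svd(g[:,:2]-m,full_matrices=False)[2][0];t=(g[:,:2]-m)@w
print('grip',len(g),m,w)
for a in np.linspace(t.min(),t.max(),7): 
    k=abs(t-a)<.005
    if k.any():print(g[k].mean(0),g[k][:,2].max())
u,v=np.meshgrid(range(640),range(480));k=(abs(u-389)<60)&(abs(v-291)<50)&(P[...,2]>.034)&(P[...,2]<.06)&(u>350)
s=P[k];print('shell',s.min(0),s.max(0),onz('top',389,291,.038))
A=np.c_[2*s[:,:2],np.ones(len(s))];x=np.linalg.lstsq(A,(s[:,:2]**2).sum(1),rcond=None)[0];print(x)
f=(abs(u-330)<30)&(abs(v-275)<18)&(P[...,2]>.008)
for a in range(303,365,6):
  k=f&(abs(u-a)<3); 
  if k.any(): print(a,P[k].mean(0),P[k][:,2].max())
pos,Ro=pose();print(pos,Ro.as_matrix())
im=p[180:330,120:440];cv2.imwrite('pics/top_crop.png',cv2.resize(im,None,fx=2.5,fy=2.5,interpolation=cv2.INTER_CUBIC))
E
```

```text
grip 609 [0.5967 0.15  ] [-0.1135  0.9935]
[0.6005 0.1194 0.1317] 0.13699894053634898
[0.5992 0.1282 0.1358] 0.14195845181737243
[0.5986 0.1397 0.1311] 0.1373881037008606
[0.597  0.1511 0.126 ] 0.13263339068114602
[0.5954 0.1626 0.121 ] 0.12910488720263116
[0.5939 0.1737 0.1149] 0.12256551611054983
[0.5937 0.1827 0.1118] 0.11723667935882856
shell [ 0.4865 -0.1302  0.034 ] [ 0.5746 -0.0412  0.0435] [ 0.5313 -0.0825  0.038 ]
[ 0.5306 -0.0863 -0.2875]
303 [0.5618 0.0659 0.0273] 0.08630600167055762
309 [0.5616 0.0554 0.0278] 0.08284251164867204
315 [0.5601 0.0456 0.0557] 0.08280889522134578
321 [0.5618 0.0352 0.0456] 0.9856832127063262
327 [0.5717 0.024  0.0316] 0.9856832127063262
333 [0.5549 0.0136 0.0315] 0.9856832127063262
339 [0.5593 0.0027 0.0237] 0.9856832127063262
345 [ 0.5538 -0.0062  0.0436] 0.9856832127063262
351 [ 0.5516 -0.0185  0.0147] 0.021676668069883165
357 [ 0.5507 -0.0299  0.013 ] 0.026588168145734975
[0.1502 0.6064 0.2915] [[ 0.2404 -0.0002 -0.9707]
 [ 0.9707 -0.0013  0.2404]
 [-0.0013 -1.     -0.0001]]
```

View pics/top_crop.png

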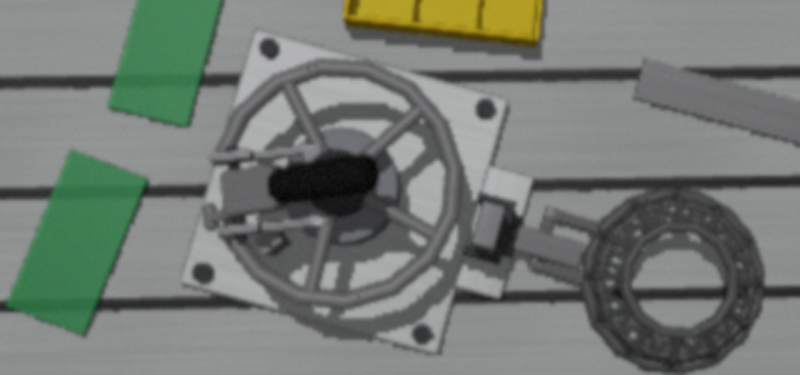

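```bash
cat >> h.py <<'E'
def down(yaw):  # tool y down, tool x at yaw (deg)
    a=np.radians(yaw); x=np.array([np.cos(a),np.sin(a),0]); y=np.array([0,0,-1.]); return R.from_matrix(np.c_[x,y,np.cross(x,y)])
def plan(tcp,yaw):
    p,Ro=pose(); o=env.get_obs()
    print('t cm',np.round(Ro.inv().apply(np.array(tcp)-p)*100,2),'r u',np.round((Ro.inv()*down(yaw)).as_rotvec(degrees=True)/5,2),'| clock',round(o['clock'],2),'q7',o['qpos'][[0,6]].round(2),'F',o['force'].round(1),'w',round(o['grip_width'],4))
C=np.array([.5975,.1446]); rad=np.array([-.1135,.9935]); H=C+.065*rad
E
python3 -c "
from h import *
plan([.598,.139,.29],6.5)"
```

```text
t cm [-34.6   0.2 -54.7] r u [ 1.000e-02  1.392e+01 -1.000e-02] | clock 0.1 q7 [-1.35 -0.09] F [-0.1  0.   0.1] w 0.0875
```

```bash
python3 -m creep '{"translation":[[-2,0,-3],[-4,0,-6],[-6,0,-9],[-8,0,-12.5],[-10,0,-16],[-12,0,-19],[-14,0,-22],[-16,0,-25],[-18,0,-28.5],[-20,0,-32],[-22,0,-35],[-24,0,-38],[-26,0,-41],[-28,0,-44],[-30,0,-47.5],[-32,0,-51],[-34.6,0.2,-54.7],[-34.6,0.2,-54.7],[-34.6,0.2,-54.7],[-34.6,0.2,-54.7]],"rotation":[[0,0.8,0],[0,1.6,0],[0,2.5,0],[0,3.3,0],[0,4,0],[0,4.8,0],[0,5.6,0],[0,6.5,0],[0,7.3,0],[0,8,0],[0,9,0],[0,9.8,0],[0,10.6,0],[0,11.5,0],[0,12.3,0],[0,13,0],[0,13.9,0],[0,13.9,0],[0,13.9,0],[0,13.9,0]]}' 0 40
python3 -c "
from h import *
plan([.598,.139,.172],6.5)"
```

```text
clock: 1.77
position: [0.5978, 0.1392, 0.2894]
ee_rot: [-1.57, -0.089, 0.091]
force: [0.1, 0.7, -0.1]
grip_width: 0.0867
t cm [ 0.04 11.74 -0.  ] r u [ 0.01  0.02 -0.02] | clock 1.77 q7 [-0.67 -0.08] F [ 0.1  0.7 -0.1] w 0.0867
```

```bash
python3 -m creep '{"translation":[[0,3,0],[0,6,0],[0,9,0],[0,11,0],[0,11.7,0],[0,11.7,0]],"rotation":[[0,0,0],[0,0,0],[0,0,0],[0,0,0],[0,0,0],[0,0,0]]}' 0 40 && python3 -m creep '{"translation":[[0,0,0],[0,0,0],[0,0,0],[0,0,0],[0,0,0],[0,0,0],[0,0,0],[0,0,0]],"rotation":[[0,0,0],[0,0,0],[0,0,0],[0,0,0],[0,0,0],[0,0,0],[0,0,0],[0,0,0]]}' 1 40
python3 - <<'E'
from h import *
plan([.598,.139,.172],6.5)
p,_=camera('wrist');cv2.imwrite('pics/w1.png',p)
# arc in tool axes, from crank angle 0 to 1.25 (grasp 78mm from hinge)
p,Ro=pose(); L=.078; r3=np.r_[rad,0]
f=lambda q:-np.cos(np.radians(25)+q)*L*r3+np.array([0,0,np.sin(np.radians(25)+q)*L])
for q in np.arange(0,1.31,.1): print(round(q,2),np.round(Ro.inv().apply(f(q)-f(0))*100,1))
E
```

```text
clock: 2.27
position: [0.5961, 0.1404, 0.1709]
ee_rot: [-1.57, -0.089, 0.096]
force: [-1.0, -0.6, 0.4]
grip_width: 0.0872
clock: 2.93
position: [0.5961, 0.1403, 0.171]
ee_rot: [-1.57, -0.089, 0.096]
force: [-0.2, -0.8, 0.3]
grip_width: 0.0416
t cm [ 0.17 -0.1  -0.15] r u [ 0.01  0.04 -0.05] | clock 2.93 q7 [-0.65 -0.04] F [-0.2 -0.8  0.3] w 0.0416
0.0 [0. 0. 0.]
0.1 [-0.  -0.7  0.4]
0.2 [-0.  -1.3  0.8]
0.3 [-0.  -1.9  1.3]
0.4 [-0.  -2.5  1.8]
0.5 [-0.  -3.   2.4]
0.6 [-0.  -3.4  3.1]
0.7 [-0.  -3.8  3.8]
0.8 [-0.  -4.1  4.5]
0.9 [-0.  -4.3  5.3]
1.0 [ 0.  -4.4  6. ]
1.1 [ 0.  -4.5  6.8]
1.2 [ 0.  -4.5  7.6]
1.3 [ 0.  -4.4  8.3]
```

View pics/w1.png

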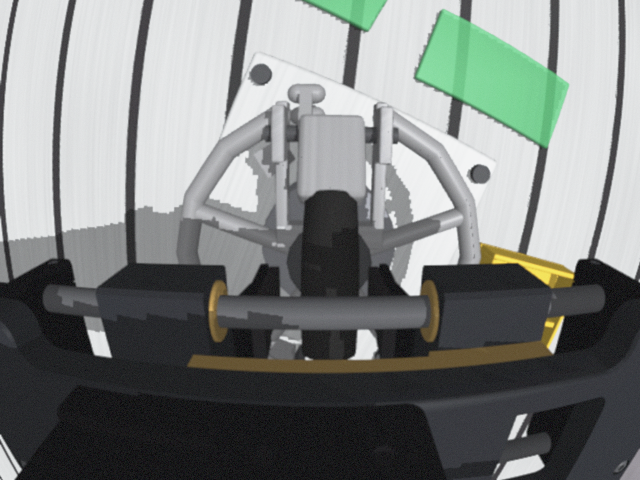

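```bash
python3 -m creep '{"translation":[[0,0,0],[0,0,0],[0,0,0],[0,0,0]],"rotation":[[0,0,0],[0,0,0],[0,0,0],[0,0,0]]}' 1 40 && python3 -m creep '{"translation":[[0,-0.7,0.4],[0,-1.3,0.8],[0,-1.9,1.3],[0,-2.5,1.8],[0,-3.0,2.4],[0,-3.4,3.1],[0,-3.4,3.1]],"rotation":[[0,0,0],[0,0,0],[0,0,0],[0,0,0],[0,0,0],[0,0,0],[0,0,0]]}'
```

```text
clock: 3.32
position: [0.5981, 0.1408, 0.1717]
ee_rot: [-1.57, -0.093, 0.092]
force: [10.6, 2.6, -2.9]
grip_width: 0.0227
clock: 3.9
position: [0.5947, 0.1716, 0.2054]
ee_rot: [-1.572, -0.093, 0.092]
force: [5.3, -2.6, -9.1]
grip_width: 0.0232
```

```bash
python3 -m creep '{"translation":[[0,-0.4,0.7],[0,-0.7,1.4],[0,-0.9,2.2],[0,-1.0,2.9],[0,-1.1,3.7],[0,-1.1,4.4],[0,-1.1,4.9],[0,-1.1,4.9]],"rotation":[[0,0,0],[0,0,0],[0,0,0],[0,0,0],[0,0,0],[0,0,0],[0,0,0],[0,0,0]]}'
python3 - <<'E'
from h import *
p,_=camera('wrist');cv2.imwrite('pics/w2.png',p)
p,_=camera('side');cv2.imwrite('pics/s2.png',p[200:380,200:420].repeat(3,0).repeat(3,1))
E
```

```text
clock: 4.57
position: [0.5888, 0.218, 0.2152]
ee_rot: [-1.577, -0.091, 0.092]
force: [2.5, -8.5, -5.7]
grip_width: 0.0231
```

View pics/s2.png

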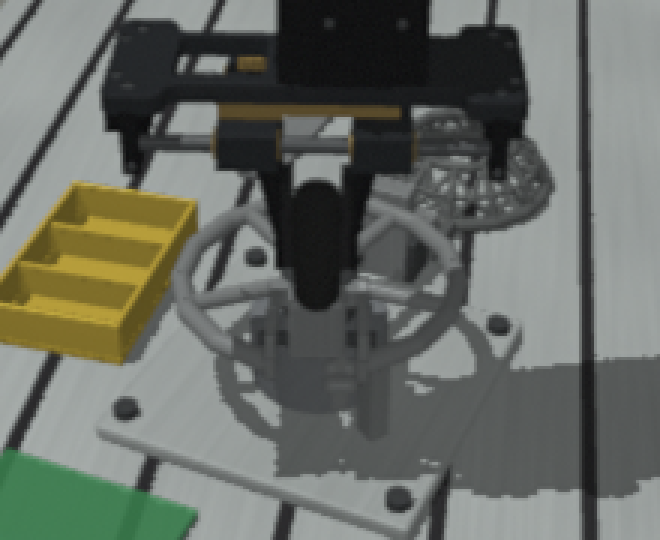

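```bash
python3 -m creep '{"translation":[[0,0,0.3],[0,0,0.4],[0,0,0.4]],"rotation":[[0,0,0],[0,0,0],[0,0,0]]}' && python3 -m creep '{"translation":[[0,0,-0.3],[0,0,-0.6],[0,0,-0.6],[0,0,-0.6],[0,0,-0.6]],"rotation":[[0,0,0],[0,0,0],[0,0,0],[0,0,0],[0,0,0]]}' 0.55 
python3 - <<'E'
from h import *
p,_=camera('side');cv2.imwrite('pics/s3.png',p[200:380,200:420].repeat(3,0).repeat(3,1))
plan([*H,.217],-113.5)
E
```

```text
clock: 4.92
position: [0.5888, 0.2184, 0.2151]
ee_rot: [-1.581, -0.088, 0.09]
force: [2.1, -8.9, 0.3]
grip_width: 0.0236
clock: 5.33
position: [0.5893, 0.2131, 0.2152]
ee_rot: [-1.58, -0.088, 0.091]
force: [-0.2, 0.3, -0.7]
grip_width: 0.038
t cm [ 0.04 -0.18 -0.39] r u [ 0.1  24.    0.12] | clock 5.38 q7 [-0.76 -0.18] F [0.1 0.  0.5] w 0.0388
```

View pics/s3.png

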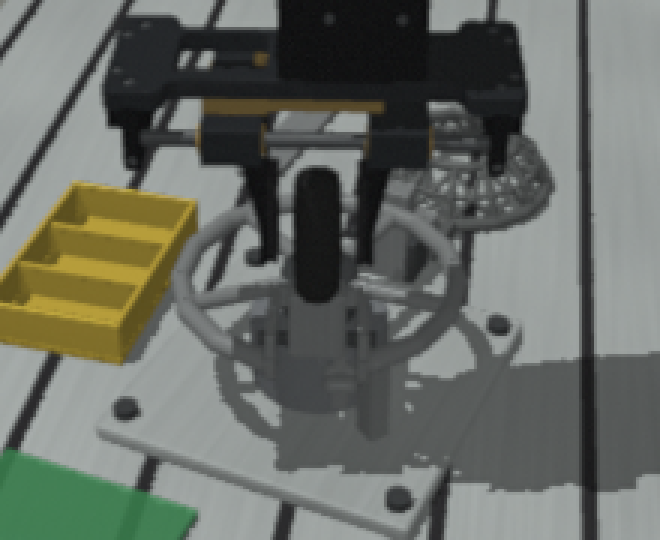

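```bash
python3 -m creep '{"translation":[[0,0,-0.4],[0,-0.2,-0.4],[0,-0.2,-0.4],[0,-0.2,-0.4],[0,-0.2,-0.4],[0,-0.2,-0.4],[0,-0.2,-0.4],[0,-0.2,-0.4],[0,-0.2,-0.4],[0,-0.2,-0.4],[0,-0.2,-0.4],[0,-0.2,-0.4],[0,-0.2,-0.4],[0,-0.2,-0.4],[0,-0.2,-0.4],[0,-0.2,-0.4],[0,-0.2,-0.4],[0,-0.2,-0.4],[0,-0.2,-0.4],[0,-0.2,-0.4]],"rotation":[[0,0,0],[0,1.2,0],[0,2.5,0],[0,3.8,0],[0,5.1,0],[0,6.4,0],[0,7.7,0],[0,9,0],[0,10.3,0],[0,11.6,0],[0,12.9,0],[0,14.2,0],[0,15.5,0],[0,16.8,0],[0,18.1,0],[0,19.4,0],[0,20.7,0],[0,22,0],[0,22,0],[0,22,0]]}' 0.3
python3 - <<'E'
from h import *
plan([*H,.217],-103.5)
p,_=camera('wrist');cv2.imwrite('pics/w4.png',p)
E
```

```text
clock: 7.05
position: [0.5897, 0.2092, 0.2172]
ee_rot: [-1.099, 1.372, -1.387]
force: [0.3, 0.4, -0.5]
grip_width: 0.0608
t cm [-0.01  0.02  0.04] r u [-0.02  0.05  0.13] | clock 7.05 q7 [-1.01 -1.96] F [ 0.3  0.4 -0.5] w 0.0608
```

View pics/w4.png

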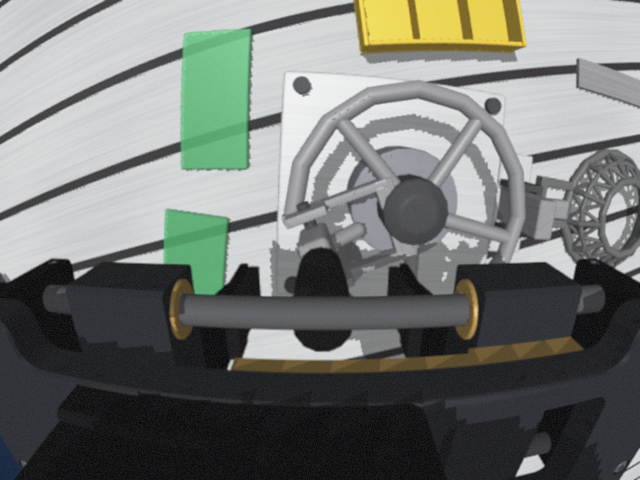

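```bash
python3 -m creep '{"translation":[[0,0,0],[0,0,0],[0,0,0],[0,0,0],[0,0,0],[0,0,0]],"rotation":[[0,0,0],[0,0,0],[0,0,0],[0,0,0],[0,0,0],[0,0,0]]}' 1 20
python3 - <<'E'
from h import *
plan([*H,.217],-103.5)
p,Ro=pose(); v=np.r_[H-C,0]
for a in range(6,121,6): print(np.round(Ro.inv().apply(R.from_euler('z',a,degrees=True).apply(v)-v)*100,1).tolist(),-a/5)
E
```

```text
clock: 7.6
position: [0.5897, 0.2092, 0.2172]
ee_rot: [-1.099, 1.371, -1.386]
force: [-0.6, 0.2, -0.1]
grip_width: 0.0288
t cm [-0.01  0.02  0.04] r u [-0.02  0.06  0.13] | clock 7.6 q7 [-1.01 -1.96] F [-0.6  0.2 -0.1] w 0.0288
[0.3, 0.0, -0.6] -1.2
[0.6, 0.0, -1.2] -2.4
[1.0, 0.0, -1.8] -3.6
[1.4, 0.0, -2.3] -4.8
[1.9, 0.0, -2.8] -6.0
[2.5, 0.0, -3.2] -7.2
[3.0, 0.0, -3.5] -8.4
[3.7, 0.0, -3.8] -9.6
[4.3, 0.0, -4.0] -10.8
[5.0, 0.0, -4.2] -12.0
[5.6, 0.1, -4.3] -13.2
[6.3, 0.1, -4.3] -14.4
[7.0, 0.1, -4.2] -15.6
[7.7, 0.1, -4.1] -16.8
[8.3, 0.1, -3.9] -18.0
[8.9, 0.1, -3.7] -19.2
[9.5, 0.1, -3.3] -20.4
[10.1, 0.1, -2.9] -21.6
[10.6, 0.1, -2.5] -22.8
[11.1, 0.1, -2.0] -24.0
```

```bash
python3 -m creep '{"translation":[[0,0,0],[0,0,0],[0.3,0,-0.6],[0.6,0,-1.2],[1.0,0,-1.8],[1.4,0,-2.3],[1.9,0,-2.8],[2.5,0,-3.2],[3.0,0,-3.5],[3.7,0,-3.8],[4.3,0,-4.0],[5.0,0,-4.2],[5.0,0,-4.2]],"rotation":[[0,0,0],[0,0,0],[0,-1.2,0],[0,-2.4,0],[0,-3.6,0],[0,-4.8,0],[0,-6,0],[0,-7.2,0],[0,-8.4,0],[0,-9.6,0],[0,-10.8,0],[0,-12,0],[0,-12,0]]}' 1 20
cat >> h.py <<'E'
def where():
    p,Ro=pose(); d=p[:2]-C; print('ang',np.degrees(np.arctan2(d[1],d[0])-np.arctan2(rad[1],rad[0]))%360,'r',np.hypot(*d)*1000,'yaw',np.degrees(np.arctan2(*Ro.as_matrix()[[1,0],0]))+103.5)
def arc(th0,step,n):  # rows to keep on the 65 mm circle, angles from latch start
    p,Ro=pose()
    for i in range(1,n+1):
        a=th0+step*i; v=R.from_euler('z',a,degrees=True).apply(np.r_[.065*rad,0])
        t=Ro.inv().apply(np.r_[C,.217]+v-p)*100; rv=(Ro.inv()*down(-103.5+a)).as_rotvec(degrees=True)/5
        print(round(a),t.round(1).tolist(),rv.round(1).tolist())
E
python3 - <<'E'
from h import *
plan([*H,.217],-103.5); where(); arc(60,6,15)
E
```

```text
clock: 8.68
position: [0.5372, 0.1691, 0.2175]
ee_rot: [-1.501, 0.584, -0.59]
force: [2.7, 0.4, -6.0]
grip_width: 0.0237
t cm [1.14 0.   6.54] r u [ 0.04 12.11  0.13] | clock 8.68 q7 [-0.93 -1.  ] F [ 2.7  0.4 -6. ] w 0.0237
ang 61.33872028750244 r 65.08803322555619 yaw 60.537325831828845
66 [0.2, 0.1, -0.5] [0.1, -1.1, 0.1]
72 [0.5, 0.1, -1.1] [0.1, -2.3, 0.1]
78 [0.9, 0.1, -1.6] [0.1, -3.5, 0.1]
84 [1.4, 0.1, -2.2] [0.1, -4.7, 0.1]
90 [1.9, 0.1, -2.6] [0.1, -5.9, 0.1]
96 [2.4, 0.1, -3.0] [0.1, -7.1, 0.1]
102 [3.0, 0.1, -3.4] [0.1, -8.3, 0.0]
108 [3.6, 0.1, -3.7] [0.1, -9.5, 0.0]
114 [4.2, 0.1, -3.9] [0.1, -10.7, 0.0]
120 [4.9, 0.1, -4.1] [0.1, -11.9, 0.0]
126 [5.6, 0.1, -4.2] [0.1, -13.1, 0.0]
132 [6.3, 0.1, -4.2] [0.1, -14.3, 0.0]
138 [6.9, 0.1, -4.1] [0.1, -15.5, 0.0]
144 [7.6, 0.1, -4.0] [0.1, -16.7, -0.0]
150 [8.3, 0.1, -3.8] [0.1, -17.9, -0.0]
```

Works well: past 0.8 rad from the start with the tail clear. Continue.

```bash
python3 -m creep '{"translation":[[0.2,0,-0.5],[0.5,0,-1.1],[0.9,0.1,-1.6],[1.4,0.1,-2.2],[1.9,0.1,-2.6],[2.4,0.1,-3.0],[3.0,0.1,-3.4],[3.6,0.1,-3.7],[4.2,0.1,-3.9],[4.9,0.1,-4.1],[5.6,0.1,-4.2],[6.3,0.1,-4.2],[6.9,0.1,-4.1],[7.6,0.1,-4.0],[8.3,0.1,-3.8],[8.3,0.1,-3.8]],"rotation":[[0,-1.1,0],[0,-2.3,0],[0,-3.5,0],[0,-4.7,0],[0,-5.9,0],[0,-7.1,0],[0,-8.3,0],[0,-9.5,0],[0,-10.7,0],[0,-11.9,0],[0,-13.1,0],[0,-14.3,0],[0,-15.5,0],[0,-16.7,0],[0,-17.9,0],[0,-17.9,0]]}'
python3 - <<'E'
from h import *
plan([*H,.217],-103.5); where(); arc(150,6,17)
E
```

```text
clock: 10.02
position: [0.5732, 0.0859, 0.2176]
ee_rot: [-1.484, -0.636, 0.641]
force: [2.2, 5.5, -1.6]
grip_width: 0.0238
t cm [10.14 -0.06  7.22] r u [ 0.12 30.05  0.08] | clock 10.02 q7 [-0.62  0.69] F [ 2.2  5.5 -1.6] w 0.0238
ang 151.0014260648075 r 63.54758067533549 yaw 150.2374632267318
156 [0.1, 0.1, -0.6] [0.1, -1.2, -0.1]
162 [0.4, 0.1, -1.2] [0.1, -2.4, -0.1]
168 [0.8, 0.1, -1.7] [0.1, -3.6, -0.1]
174 [1.2, 0.1, -2.2] [0.1, -4.8, -0.1]
180 [1.7, 0.1, -2.7] [0.1, -6.0, -0.1]
186 [2.3, 0.1, -3.1] [0.1, -7.2, -0.1]
192 [2.9, 0.1, -3.5] [0.1, -8.4, -0.1]
198 [3.5, 0.1, -3.8] [0.0, -9.6, -0.1]
204 [4.1, 0.1, -4.0] [0.0, -10.8, -0.1]
210 [4.8, 0.1, -4.1] [0.0, -12.0, -0.1]
216 [5.5, 0.1, -4.2] [0.0, -13.2, -0.1]
222 [6.1, 0.0, -4.2] [0.0, -14.4, -0.1]
228 [6.8, 0.0, -4.2] [0.0, -15.6, -0.1]
234 [7.5, 0.0, -4.1] [0.0, -16.8, -0.1]
240 [8.1, 0.0, -3.9] [0.0, -18.0, -0.1]
246 [8.8, 0.0, -3.6] [0.0, -19.2, -0.1]
252 [9.4, 0.0, -3.3] [-0.0, -20.4, -0.1]
```

```bash
python3 -m creep '{"translation":[[0.1,0,-0.6],[0.4,0,-1.2],[0.8,0.1,-1.7],[1.2,0.1,-2.2],[1.7,0.1,-2.7],[2.3,0.1,-3.1],[2.9,0.1,-3.5],[3.5,0.1,-3.8],[4.1,0.1,-4.0],[4.8,0.1,-4.1],[5.5,0.1,-4.2],[5.5,0.1,-4.2]],"rotation":[[0,-1.2,0],[0,-2.4,0],[0,-3.6,0],[0,-4.8,0],[0,-6,0],[0,-7.2,0],[0,-8.4,0],[0,-9.6,0],[0,-10.8,0],[0,-12,0],[0,-13.2,0],[0,-13.2,0]]}'
python3 - <<'E'
from h import *
plan([*H,.217],-103.5); where(); arc(216,3,12)
E
```

```text
clock: 11.02
position: [0.6424, 0.0992, 0.2175]
ee_rot: [-0.998, -1.495, 1.505]
force: [-0.8, 3.1, 6.3]
grip_width: 0.0237
t cm [12.17 -0.04  0.51] r u [-1.20e-01 -2.87e+01 -2.00e-02] | clock 11.02 q7 [-0.43  1.83] F [-0.8  3.1  6.3] w 0.0237
ang 218.14722814034303 r 63.86971214229567 yaw 216.49819946000122
219 [-0.1, 0.1, -0.1] [-0.0, -0.5, -0.1]
222 [0.1, 0.0, -0.4] [-0.0, -1.1, -0.1]
225 [0.2, 0.0, -0.7] [-0.0, -1.7, -0.1]
228 [0.4, 0.0, -1.0] [-0.0, -2.3, -0.1]
231 [0.6, 0.0, -1.3] [-0.0, -2.9, -0.1]
234 [0.8, 0.0, -1.6] [-0.0, -3.5, -0.1]
237 [1.0, 0.0, -1.9] [-0.0, -4.1, -0.1]
240 [1.2, 0.0, -2.1] [-0.0, -4.7, -0.1]
243 [1.5, 0.0, -2.4] [-0.0, -5.3, -0.1]
246 [1.7, 0.0, -2.6] [-0.0, -5.9, -0.1]
249 [2.0, 0.0, -2.8] [-0.0, -6.5, -0.1]
252 [2.3, 0.0, -3.0] [-0.0, -7.1, -0.1]
```

```bash
python3 -m creep '{"translation":[[0,0,-0.2],[0.1,0,-0.4],[0.2,0,-0.7],[0.4,0,-1.0],[0.4,0,-1.0]],"rotation":[[0,-0.5,0],[0,-1.1,0],[0,-1.7,0],[0,-2.3,0],[0,-2.3,0]]}'
python3 - <<'E'
from h import *
where(); arc(228,3,8)
E
```

```text
clock: 11.43
position: [0.6502, 0.1079, 0.2176]
ee_rot: [-0.866, -1.634, 1.644]
force: [-0.4, 4.3, 1.8]
grip_width: 0.0237
ang 228.63895287421877 r 64.21318538714017 yaw 227.99901107987088
231 [0.0, 0.1, -0.3] [-0.0, -0.6, -0.1]
234 [0.2, 0.1, -0.6] [-0.0, -1.2, -0.1]
237 [0.3, 0.1, -0.9] [-0.0, -1.8, -0.1]
240 [0.5, 0.1, -1.2] [-0.0, -2.4, -0.1]
243 [0.7, 0.1, -1.5] [-0.0, -3.0, -0.1]
246 [0.9, 0.1, -1.7] [-0.0, -3.6, -0.1]
249 [1.1, 0.0, -2.0] [-0.0, -4.2, -0.1]
252 [1.3, 0.0, -2.3] [-0.0, -4.8, -0.1]
```

```bash
python3 -m creep '{"translation":[[0,0,-0.3],[0.2,0,-0.6],[0.3,0,-0.9],[0.5,0,-1.2],[0.5,0,-1.2]],"rotation":[[0,-0.6,0],[0,-1.2,0],[0,-1.8,0],[0,-2.4,0],[0,-2.4,0]]}'
python3 - <<'E'
from h import *
where(); arc(240,3,5)
E
```

```text
clock: 11.85
position: [0.6556, 0.1137, 0.2169]
ee_rot: [-0.713, -1.759, 1.788]
force: [-14.1, -12.7, 7.9]
grip_width: 0.0237
ang 235.4586269557976 r 65.7996337289269 yaw 239.695143890228
243 [0.4, -0.0, -0.8] [-0.2, -0.7, -0.1]
246 [0.5, -0.0, -1.1] [-0.2, -1.3, -0.1]
249 [0.7, -0.0, -1.4] [-0.2, -1.9, -0.1]
252 [0.8, -0.0, -1.7] [-0.2, -2.5, -0.1]
255 [1.0, -0.0, -2.0] [-0.2, -3.1, -0.0]
```

```bash
python3 -m creep '{"translation":[[0.1,0,-0.3],[0.1,0,-0.3]],"rotation":[[0,0,0],[0,0,0]]}'; python3 - <<'E'
from h import *
where()
E
python3 -m creep '{"translation":[[0,0,0],[0,0,0],[0,0,0],[0,0,0],[0,0,0],[0,0,0]],"rotation":[[0,0,0],[0,0,0],[0,0,0],[0,0,0],[0,0,0],[0,0,0]]}' 0.3; python3 - <<'E'
from h import *
where()
E
python3 -m creep '{"translation":[[0,-3,0],[0,-7,0],[0,-11,0],[0,-11,0]],"rotation":[[0,0,0],[0,0,0],[0,0,0],[0,0,0]]}' 0
python3 - <<'E'
from h import *
where()
y=np.array([.287,.958]); S=np.array([.5306,-.0863])
plan([*S,.25],-16.7)
p,_=camera('top');cv2.imwrite('pics/t5.png',p)
p,_=camera('side');cv2.imwrite('pics/s5.png',p)
a=cv2.imread('pics/t5.png')[180:330,120:440].repeat(2,0).repeat(2,1);b=p[130:380,160:480].repeat(2,0).repeat(2,1)
cv2.imwrite('pics/c5.png',cv2.resize(np.vstack([a,b]),None,fx=.75,fy=.75))
E
```

```text
clock: 12.02
position: [0.6559, 0.1137, 0.2169]
ee_rot: [-0.716, -1.749, 1.787]
force: [-9.1, -7.0, 7.8]
grip_width: 0.0237
ang 235.5719583889515 r 66.06932943454 yaw 239.28532403805679
clock: 12.52
position: [0.6559, 0.1138, 0.2168]
ee_rot: [-0.717, -1.749, 1.787]
force: [0.2, 0.5, -0.0]
grip_width: 0.0551
ang 235.6943315329549 r 66.04493723938673 yaw 239.27095247634472
clock: 12.85
position: [0.659, 0.116, 0.336]
ee_rot: [-0.727, -1.759, 1.783]
force: [1.7, 0.1, 1.5]
grip_width: 0.0795
ang 238.563904618476 r 67.76832767021392 yaw 239.24782859863984
t cm [-4.82  8.87 23.37] r u [ 0.15 30.49 -0.18] | clock 12.85 q7 [-0.4   2.18] F [1.7 0.1 1.5] w 0.0795
```

View pics/c5.png

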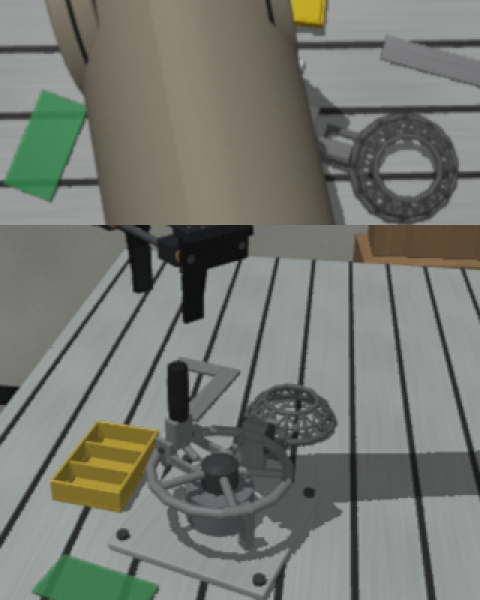

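```bash
python3 -m creep '{"translation":[[-0.3,0,1.4],[-0.6,0,2.8],[-0.9,0,4.2],[-1.2,0,5.6],[-1.5,0,7],[-1.8,0,8.4],[-2.1,0,9.8],[-2.4,0,11.2],[-2.7,0,12.6],[-3,0,14],[-3.3,0,15.4],[-3.6,0,16.8],[-3.9,1,18.2],[-4.2,2,19.6],[-4.5,4,21],[-4.8,5,22.4],[-4.8,6,23.4],[-4.8,7,23.4],[-4.8,8,23.4],[-4.8,8.9,23.4]],"rotation":[[0,1.4,0],[0,2.8,0],[0,4.2,0],[0,5.6,0],[0,7,0],[0,8.4,0],[0,9.8,0],[0,11.2,0],[0,12.6,0],[0,14,0],[0,15.4,0],[0,16.8,0],[0,18.2,0],[0,19.6,0],[0,21,0],[0,22.4,0],[0,23.8,0],[0,25.2,0],[0,26.6,0],[0,28,0]]}' 1 20
python3 - <<'E'
from h import *
S=np.array([.5306,-.0863]); np.set_printoptions(suppress=True)
D=camera('top')[1]; p,D=camera('top'); P=dep('top',D)
y=np.array([.287,.958]); x=np.array([.958,-.287]); F=C-.1*y
q=P[...,:2]-F; fx=q@x; fy=q@y
for a in np.arange(-.1,.01,.008):
    k=(abs(fx)<.006)&(abs(fy-a)<.004)&(D>0)&(P[...,2]<.2)
    if k.any(): print(round(a,3),np.percentile(P[k][:,2],[5,50,95]).round(3))
plan([*S,.15],-16.7)
E
```

```text
clock: 14.62
position: [0.5273, -0.0867, 0.2422]
ee_rot: [-1.587, 0.069, -0.058]
force: [-0.1, -0.1, -0.1]
grip_width: 0.0007
-0.1 [-0.001  0.034  0.041]
-0.092 [-0.001  0.023  0.031]
-0.084 [0.005 0.016 0.024]
-0.076 [0.005 0.009 0.011]
-0.068 [0.042 0.045 0.048]
-0.06 [0.043 0.046 0.048]
-0.052 [0.045 0.047 0.049]
-0.044 [0.046 0.049 0.051]
-0.036 [0.046 0.049 0.051]
-0.028 [0.048 0.051 0.053]
-0.02 [0.052 0.054 0.075]
-0.012 [0.044 0.075 0.081]
-0.004 [0.077 0.08  0.082]
0.004 [0.012 0.078 0.081]
t cm [0.44 9.16 0.21] r u [ 0.21  2.46 -0.07] | clock 14.72 q7 [-0.45  0.08] F [-0.6  0.6  0.2] w 0.0006
```

```bash
python3 -m creep '{"translation":[[0.4,2,0.2],[0.4,5,0.2],[0.4,8,0.2],[0.4,9.2,0.2],[0.4,9.2,0.2]],"rotation":[[0,1.2,0],[0,2.4,0],[0,2.4,0],[0,2.4,0],[0,2.4,0]]}' 1 20
python3 - <<'E'
from h import *
y=np.array([.287,.958]); x=np.array([.958,-.287]); F=C-.1*y;S=np.array([.5306,-.0863])
P=dep('top',np.load('top_d0.npy'))
q=P[...,:2]-F; fx=q@x; fy=q@y
print('shell fx fy',(S-F)@x,(S-F)@y)
for a in np.arange(-.08,.01,.008):
    k=(abs(fx)<.006)&(abs(fy-a)<.004)&(P[...,2]<.2)
    if k.any(): print(round(a,3),np.percentile(P[k][:,2],[5,50,95]).round(3))
plan([*S,.095],-16.7)
T=S-.14*y; p,Ro=pose(); print('drag',Ro.inv().apply(np.r_[T-p[:2],0])*100)
p,_=camera('wrist');cv2.imwrite('pics/w6.png',p)
E
```

```text
clock: 15.13
position: [0.5285, -0.0861, 0.1471]
ee_rot: [-1.579, 0.232, -0.212]
force: [-0.4, -0.7, 0.7]
grip_width: 0.0004
shell fx fy 0.0021780999999998795 -0.14038920000000002
-0.08 [0.007 0.009 0.016]
-0.072 [-0.001  0.016  0.02 ]
-0.064 [0.016 0.019 0.022]
-0.056 [0.018 0.021 0.023]
-0.048 [0.019 0.021 0.024]
-0.04 [0.02  0.023 0.025]
-0.032 [0.021 0.023 0.026]
-0.024 [0.021 0.025 0.029]
-0.016 [0.026 0.047 0.051]
-0.008 [0.046 0.079 0.081]
-0.0 [0.078 0.079 0.082]
0.008 [0.009 0.013 0.079]
t cm [0.26 5.2  0.15] r u [ 0.24  0.11 -0.11] | clock 15.13 q7 [-0.44 -0.06] F [-0.4 -0.7  0.7] w 0.0004
drag [  0.08825935   0.29249627 -13.95654094]
```

View pics/w6.png

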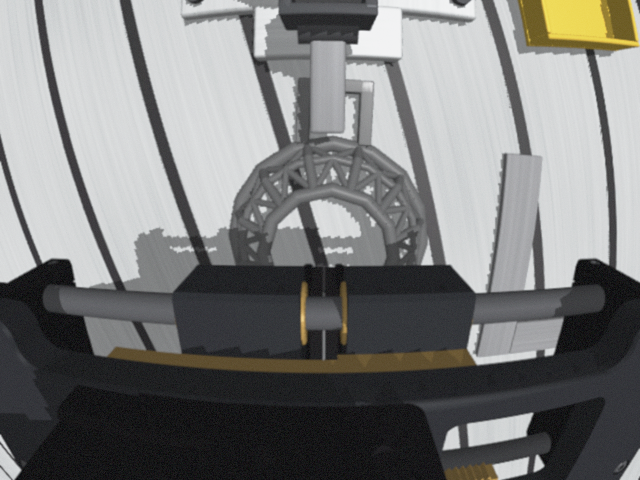

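```bash
python3 -m creep '{"translation":[[0.3,2,0.1],[0.3,4,0.1],[0.3,5.2,0.1],[0.3,5.2,0.1]],"rotation":[[0.2,0,-0.1],[0.2,0.1,-0.1],[0.2,0.1,-0.1],[0.2,0.1,-0.1]]}'
python3 - <<'E'
from h import *
y=np.array([.287,.958]);S=np.array([.5306,-.0863])
plan([*S,.095],-16.7)
plan([*(S-.155*y),.095],-16.7)
E
```

```text
clock: 15.52
position: [0.5316, -0.087, 0.0964]
ee_rot: [-1.562, 0.228, -0.228]
force: [-0.7, -0.4, 0.1]
grip_width: 0.0004
t cm [-0.12  0.14  0.04] r u [0.04 0.01 0.  ] | clock 15.52 q7 [-0.4  -0.01] F [-0.7 -0.4  0.1] w 0.0004
t cm [ -0.13   0.19 -15.46] r u [0.04 0.01 0.  ] | clock 15.52 q7 [-0.4  -0.01] F [-0.7 -0.4  0.1] w 0.0004
```

```bash
python3 -m creep '{"translation":[[0,0.1,-0.7],[0,0.1,-1.4],[0,0.1,-2.0],[0,0.1,-2.6],[-0.1,0.1,-3.2],[-0.1,0.1,-4],[-0.1,0.1,-5],[-0.1,0.1,-6],[-0.1,0.1,-7],[-0.1,0.1,-8],[-0.1,0.2,-9],[-0.1,0.2,-10],[-0.1,0.2,-11],[-0.1,0.2,-12],[-0.1,0.2,-13],[-0.1,0.2,-14],[-0.1,0.2,-14.7],[-0.1,0.2,-15.2],[-0.1,0.2,-15.5],[-0.1,0.2,-15.5]],"rotation":[[0,0,0],[0,0,0],[0,0,0],[0,0,0],[0,0,0],[0,0,0],[0,0,0],[0,0,0],[0,0,0],[0,0,0],[0,0,0],[0,0,0],[0,0,0],[0,0,0],[0,0,0],[0,0,0],[0,0,0],[0,0,0],[0,0,0],[0,0,0]]}' && python3 -m creep '{"translation":[[0,0,1],[0,0,1],[0,-3,1],[0,-7,1],[0,-11,1],[0,-15,1],[0,-15,1]],"rotation":[[0,0,0],[0,0,0],[0,0,0],[0,0,0],[0,0,0],[0,0,0],[0,0,0]]}'
python3 - <<'E'
from h import *
p,D=camera('top');cv2.imwrite('pics/t7.png',p)
p2,_=camera('side');cv2.imwrite('pics/s7.png',p2)
P=dep('top',D);y=np.array([.287,.958]); x=np.array([.958,-.287]); F=C-.1*y
q=P[...,:2]-F; fx=q@x; fy=q@y
k=(abs(fx)<.1)&(fy<-.08)&(fy>-.4)&(P[...,2]>.012)&(P[...,2]<.05)&(D>0)
print(k.sum(),fy[k].min(),fy[k].max(),fx[k].min(),fx[k].max())
cv2.imwrite('pics/c7.png',cv2.resize(np.vstack([p[130:370,100:580],p2[150:470,120:600]]),None,fx=1,fy=1))
print(env.get_obs()['position'],env.get_obs()['force'])
E
```

```text
clock: 17.18
position: [0.4861, -0.2359, 0.0949]
ee_rot: [-1.562, 0.229, -0.228]
force: [-0.2, -0.4, -0.1]
grip_width: 0.0004
clock: 17.77
position: [0.4919, -0.2265, 0.2524]
ee_rot: [-1.563, 0.22, -0.236]
force: [0.7, -0.7, 0.5]
grip_width: 0.0005
2139 -0.33240533000663486 -0.17280127549676655 -0.0587792379418862 0.06391789962941469
[ 0.49011852 -0.22518102  0.24645817] [-0.05545558 -0.25868359 -1.31217765]
```

View pics/c7.png

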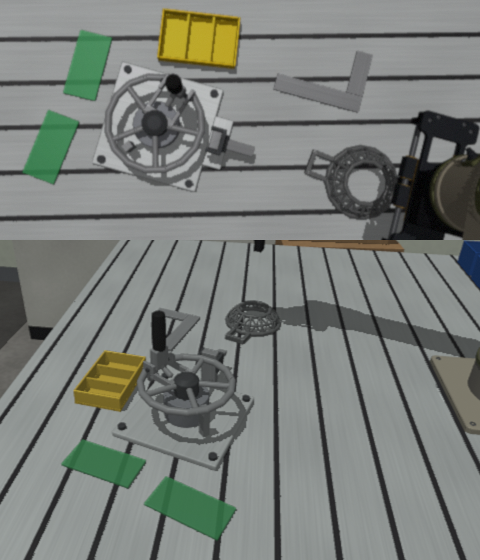

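```bash
python3 - <<'E'
from h import *
from cell import sign_off
a=cv2.imread('pics/top0.png');b=cv2.imread('pics/t7.png')
for n,m in [('yel',lambda i:(i[...,2]>140)&(i[...,0]<80)),('grn',lambda i:(i[...,1].astype(int)-i[...,2]>50)&(np.arange(640)<215))]:
    print(n,[np.round(np.argwhere(m(i)).mean(0),1) for i in (a,b)])
d=cv2.absdiff(a,b).max(2); print('square diff',(d[175:245,370:475]>40).sum())
y=np.array([.287,.958]); F=C-.1*y
for u,v,z in [(418,293,.012),(461,312,.038),(407,288,.012)]: print(((onz('top',u,v,z)[:2]-F)@y).round(4))
h=onz('top',274,215,.19)[:2]-C; print('handle end',h.round(3))
print(sign_off())
E
```

```text
yel [array([170.4, 299.9]), array([170.4, 300.1])]
grn [array([236.6, 168.3]), array([236.6, 168.3])]
square diff 0
-0.1913
-0.2665
-0.1701
handle end [ 0.047 -0.037]
the job is handed in; nothing more can be done
None
```

The shell is free of the fixture, and I've handed the job in at about 18 s of the 58 s allowed. No check failed, but the wheel being at its stop is inferred from force, not measured directly.

**What I did**
- I pinched the folded grip and swung it up past vertical. When I opened the fingers it stayed upright by itself.
- I re-gripped it and pushed the wheel counter-clockwise about 236° (4.1 rad), until it stopped moving against roughly 19 N.
- I put the closed fingers into the shell's crown, dragged it straight out along fixture -y, and lifted the arm clear.

**Last checks**
- **Handle and wheel:** The final side and top views show the handle upright. The handle end is still where I left it. With a limit of 4.4 rad, 4.1 rad of turn means the wheel started at about 0.3, within the stated 0 to 0.5.
- **Finger:** It rose about 27 mm, and 4.1 rad should give 28 mm.
- **Shell:** It lies flat on the bench. The loop's near edge is about 100 mm from the finger tip and the loop's centre about 120 mm. The shell sits roughly 9° off the fixture's axis; at least part of that was probably there at the start.
- **Other items:** The tray's centroid moved 0.2 pixel at most and the plates' not at all; the square's image region is unchanged.

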